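# Put the washbasin things back in their drip dishes

### The arm

A 6-joint arm with a two-finger parallel gripper is mounted at the origin on the work surface. World frame = base frame: x ahead of the robot, y to its left, z up, the work surface at z = 0. Lengths are in m, angles in rad, forces in N, time in s.
With the tool pointing down it reaches from about 0.375 to 0.825 m from the base axis. Payload 5.5 kg.
Tool frame: the origin (TCP) lies on the front face of the gripper's body, between the roots of the fingers; the fingertips stand env.tips_ahead ahead of it and the grasp point (between the pads) lies 54 mm ahead of it (env.tips_ahead is the distance from the TCP to the fingertips, in m); z points along the fingers, y is the line along which they close (so a half turn about z gives the same grasp; the last joint's range is limited). The gripper opens to 85 mm and grips with 20 to 120 N. Pads are 22 mm wide; open, the fingers measure 114 mm over their backs; the gripper's body (76 mm by 85 mm) begins 54 mm behind the grasp point. The pads swing forward as they close: fully open they stand 13 mm farther back than shut.
Start: joints at [-1.258, 0.314, -0.047, 1.21, 0, 1.571], TCP at [0.185, -0.571, 0.304] pointing down, gripper open.
Joint ranges: [-2.67, 2.67], [-0.69, 1.73], [-1.03, 1.25], [-2.08, 2.16], [-1.42, 1.45], [-3.14, 3.14]. Speed limits (rad/s): [2.39, 2.39, 3.01, 3.14, 3.14, 3.14].

### API

Orientations are given as a unit quaternion [x, y, z, w].
In Python, from cell import env gives the robot as it stands.
- The arm moves only by the shell command python3 -m pendant 'ROWS'. ROWS is a JSON object of lists of equal length, an entry for each row: "travel": the shift along the tool's x, y, z in cm, a list of three; "roll": the turn about the tool's z in rad; "gripper": the opening, from 0 (shut) to 1 (fully open). In form: {"travel": [[tx, ty, tz], ...], "roll": [roll, ...], "gripper": [gripper, ...]}. A call has 1 to 20 rows; each row shifts and turns the commanded pose from where the row before left it, along the tool's axes as they then stand; what a row does not reach is not made up. A row lasts 1/12 s, in which the tool goes at most 41.7 mm and 7.16 degrees, less where a joint would pass 70% of its speed; a pose out of reach is approached as far as the arm can. A call with a gripper value outside its range is refused whole. The fingers move at their own pace and stop on an object; the grip force is fixed at half the most. Time passes only in rows, so rows that do not move let the fingers close. It gives the time, the measured TCP pose, the force, the opening and the grip force at its end, in the units of the state.
- env.state(): the state, without advancing time (a new reading comes with each control period).
- env.grab_frame(name): name is "scene" or "top" or "wrist"; returns the picture (420x560x3 uint8, red, green, blue); there is no depth.
- env.get_calibration(name): a dict with "mtx" (3x3 intrinsics, pixels), "rvec" (rotation vector, rad) and "tvec" (3), from world to camera coordinates, as OpenCV has them; the wrist camera has in their place "hand_eye" (4x4, takes a point from camera to tool coordinates, whose origin is the TCP and whose axes are the flange's). Camera axes: x right, y down, z forward; pixel columns grow to the right and rows downward; lengths in m; the calibration is good to about 2 mm. A picture is of the moment at which its call begins: read the wrist's pose just before it. get_calibration takes no time and is no camera call.
- env.close_job(): hands the job in; it is judged then, once.
The state is a dict: "time": time; "joint_positions": joint angles; "qd": joint speeds; "tau": joint torques, N m; "tool_pos": TCP position; "eef_rot": TCP orientation; "force": force on the tool from outside, world axes, zero at the start; "moment": the same for the moment, N m; "opening": opening from 0.0 (shut) to 1.0 (fully open); "grip_force": force on a finger pad.
Only numpy, scipy, OpenCV 4.12 (cv2) and the standard library are available. Lean on these libraries where they do the work, as an engineer would, in place of code of your own. Each camera call takes 0.05 s, during which the arm holds its last target. There are 200 camera calls.

### The job

Put the tumbler, the pump dispenser, the clothes-peg tub and the scrubber back, each into the drip dish on the tray whose shape and size match it: tumbler in the larger round one, pump dispenser in the smaller round one, peg tub in the rectangular one, scrubber in the long one with rounded ends. Each must stand upright (scrubber with its bristles down), flat on its dish's floor inside the rim; set them down, do not drop them, and leave the cleaner bottle and the jar beside the tray where they are.

Things in the scene. Friction and masses are not known exactly. Their poses are not given: they have to be found in the camera images.
- tumbler_mid (a point): Empty stainless steel tumbler, loose, standing upright, mouth up: 92 mm tall, 56 mm across at the foot widening to 62 mm at the rim, wall 3 mm, about 0.12 kg. Point: on its axis, half-way up (46 mm above its underside); z up. On the tray all of these stand about 170 mm apart in two rows of four places, things and dishes mixed, in a new arrangement each time.
- pump_mid (a point): Clear plastic pump dispenser with white pump, loose, standing: round body 40 mm across with straight sides up to 78 mm, collar 24 mm across up to 92 mm, pump head top at 108 mm; the spout reaches 26 mm from the axis along +x, at 100 to 107 mm height. About 0.12 kg. Grip it on the body from its two sides across y, so the fingers pass beside the spout. Point: on its axis, 54 mm above its underside; z up.
- tub_mid (a point): Small yellow plastic tub packed with wooden clothes pegs (they are fast in it and stick out up to 9 mm above its rim), loose, standing: 80 mm (x) by 56 mm (y), rim 60 mm high, about 0.14 kg, grip it across y. Point: its centre, 30 mm above its underside; x along the long side, z up.
- scrubber_mid (a point): Green silicone scrubber, loose, lying on its bristles: block with rounded ends, 92 mm (x) by 42 mm (y), 45 mm high, straight sides from 10 mm up, about 0.09 kg, grip it across y. Point: its centre, 22.5 mm above its underside; x along the long side, z up.
- large_round_dish: Larger round drip dish, for the tumbler: 72 mm inside the rim. Floor 3 mm thick, rim 3 mm thick whose top is 8 mm above the underside. Black rubber floor, grey plastic rim, fixed to the tray. Origin: centre of the underside, on the tray's top (6 mm above the table). z up.
- small_round_dish: Smaller round drip dish, for the pump dispenser: 56 mm inside the rim. Floor 3 mm thick, rim 3 mm thick whose top is 8 mm above the underside. Black rubber floor, grey plastic rim, fixed to the tray. Origin: centre of the underside, on the tray's top (6 mm above the table). z up.
- rectangular_dish: Rectangular drip dish, for the peg tub: 96 mm (x) by 72 mm (y) inside the rim. Floor 3 mm thick, rim 3 mm thick whose top is 8 mm above the underside. Black rubber floor, grey plastic rim, fixed to the tray. Origin: centre of the underside, on the tray's top (6 mm above the table). x along its long side, z up.
- oblong_dish: Long drip dish with half-round ends, for the scrubber: 108 mm (x) by 58 mm (y) inside the rim. Floor 3 mm thick, rim 3 mm thick whose top is 8 mm above the underside. Black rubber floor, grey plastic rim, fixed to the tray. Origin: centre of the underside, on the tray's top (6 mm above the table). x along its long side, z up.
- cleaner_bottle: White bottle of cleaner, 60 mm across, 170 mm tall, loose, standing on the table left of the tray; leave it alone. Origin: centre of its underside.
- jar: Glass jar with steel lid, 68 mm across, 85 mm tall, loose, standing on the table right of the tray; leave it alone. Origin: centre of its underside.
Things that resemble listed ones, but are neither listed nor needed, are in the scene too. Leave any red look-alike of the part that bears tumbler_mid alone. What is shaped like the part that bears pump_mid but purple is not meant.

How it is judged:
By the outcome, as a careful person would: the job done as asked, in the order asked, and still so for the second after the job is handed in, with the robot touching nothing.
It also fails if it takes over 120 s, if anything falls off the work surface, if the arm or the gripper's body presses on something with over 40 N, if the wrist force passes 120 N, or if a joint passes its speed limit or range.

## Working session

There is one attempt and no reset: what is moved stays moved. The work goes in short steps, Python scripts to look and compute and a shell command to move; the robot and the scene stay as the last step left them, time stands still between calls to the robot, and variables do not carry over. Pictures are saved under pics/ and viewed, at most 17 in all, crops included, and the job is handed in when it is done.

```bash
ls; mkdir -p pics; cat > h.py <<'E'
import numpy as np, cv2
from cell import env
E
python3 - <<'E'
from h import *
s=env.state(); print({k:np.round(v,3).tolist() for k,v in s.items()}, env.tips_ahead)
for n in ("scene","top"):
    im=env.grab_frame(n); cv2.imwrite(f"pics/{n}0.png",im[:,:,::-1])
    c=env.get_calibration(n); R=cv2.Rodrigues(np.array(c["rvec"],float))[0]; print(n,c["mtx"],-R.T@np.array(c["tvec"]).ravel(),R.round(2).tolist())
print(env.get_calibration("wrist"))
E
```

```text
pics
{'time': 0.0, 'joint_positions': [-1.258, 0.314, -0.048, 1.21, -0.0, 1.571], 'qd': [-0.001, -0.001, 0.001, 0.001, -0.001, 0.0], 'tau': [-0.002, -53.959, 33.975, 0.019, 0.0, -0.0], 'tool_pos': [0.184, -0.57, 0.303], 'eef_rot': [0.988, 0.156, -0.0, -0.001], 'force': [0.145, -0.236, 0.339], 'moment': [-0.07, -0.058, -0.002], 'grip_force': 0.0, 'opening': 0.995} 0.0726
scene [[378.93107336   0.         277.1190462 ]
 [  0.         378.93107336 216.84861536]
 [  0.           0.           1.        ]] [1.27788757 0.26385107 0.69487136] [[-0.32, 0.95, -0.01], [0.55, 0.18, -0.82], [-0.77, -0.27, -0.58]]
top [[486.59442862   0.         280.03472647]
 [  0.         486.59442862 204.2681831 ]
 [  0.           0.           1.        ]] [ 0.31076589 -0.00359127  1.25300311] [[0.01, -1.0, 0.01], [-0.99, -0.01, -0.13], [0.13, -0.01, -0.99]]
{'mtx': array([[315.94830121,   0.        , 276.47126548],
       [  0.        , 315.94830121, 214.6436028 ],
       [  0.        ,   0.        ,   1.        ]]), 'hand_eye': array([[ 2.61144526e-04, -9.45016273e-01, -3.27023202e-01,
         8.40080727e-02],
       [ 9.99999745e-01,  4.64261570e-04, -5.43051007e-04,
        -5.61574069e-04],
       [ 6.65016344e-04, -3.27022977e-01,  9.45016153e-01,
        -7.01811594e-02],
       [ 0.00000000e+00,  0.00000000e+00,  0.00000000e+00,
         1.00000000e+00]])}
```

View pics/top0.png

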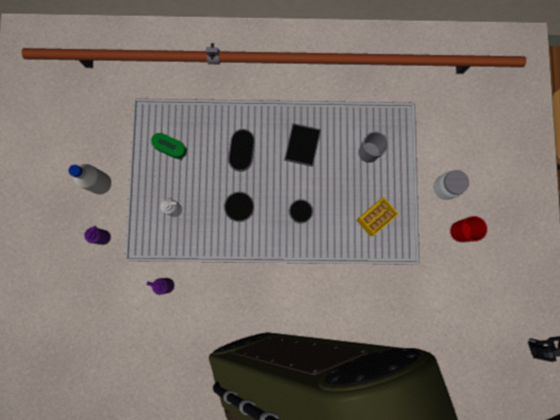

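View pics/scene0.png

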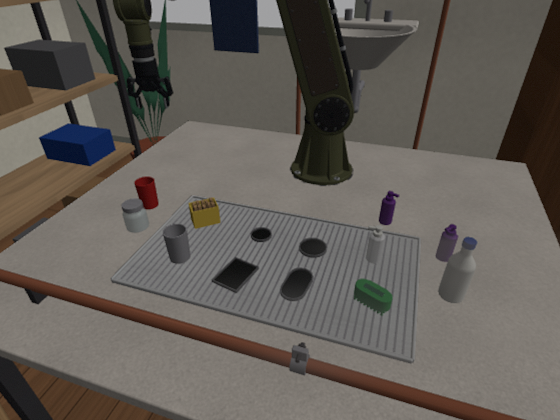

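The top view shows the tray with oblong (241,150), rectangular (303,144), large round (238,207) and small round (301,210) dishes; scrubber (169,146), tub (378,217).
Tumbler candidates: steel (374,147) vs red (468,229), so the steel one. Pump candidates: clear/white (170,207) vs purple (97,235) and (160,286), so the clear/white one. I'll measure and check these in a crop.

```bash
cat >> h.py <<'E'
from scipy.spatial.transform import Rotation as Ro
def cam(n, s=None):
    c=env.get_calibration(n); K=np.array(c["mtx"])
    if n=="wrist":
        T=np.eye(4); T[:3,:3]=Ro.from_quat(s["eef_rot"]).as_matrix(); T[:3,3]=s["tool_pos"]
        M=T@c["hand_eye"]; return K,M[:3,:3],M[:3,3]
    R=cv2.Rodrigues(np.array(c["rvec"],float))[0]; return K,R.T,-R.T@np.array(c["tvec"],float).ravel()
def plane(C,uv,z):
    K,R,o=C; uv=np.atleast_2d(uv).astype(float)
    d=(R@np.linalg.inv(K)@np.c_[uv,np.ones(len(uv))].T).T
    return o+d*((z-o[2])/d[:,2])[:,None]
def proj(C,P):
    K,R,o=C; q=K@(R.T@(np.asarray(P)-o)); return q[:2]/q[2]
def blobs(mask,amin=60):
    cs=cv2.findContours(mask.astype(np.uint8),cv2.RETR_EXTERNAL,cv2.CHAIN_APPROX_NONE)[0]
    return [c[:,0] for c in cs if cv2.contourArea(c)>amin]
def rect(C,c,z):   # contour -> plane points -> min area rect: centre, sizes mm, yaw of long side deg
    P=plane(C,c,z)[:,:2].astype(np.float32)*1000
    (x,y),(w,h),a=cv2.minAreaRect(P)
    if h>w: w,h,a=h,w,a+90
    return np.round([x,y,w,h,(a+90)%180-90],1)
E
python3 - <<'E'
from h import *
im=cv2.imread("pics/top0.png"); C=cam("top"); roi=np.zeros(im.shape[:2],bool); roi[105:258,135:415]=1
v=im.max(2); hsv=cv2.cvtColor(im,cv2.COLOR_BGR2HSV)
for nm,m,z in [("dish",(v<45)&roi,.012),("green",(cv2.inRange(hsv,(45,120,60),(80,255,255))>0)&roi,.051),("yellow",(cv2.inRange(hsv,(18,120,80),(35,255,255))>0)&roi,.066)]:
    for b in blobs(m): print(nm,b.mean(0).round(1),rect(C,b,z))
print("tumbler rim guess",plane(C,[[375,141]],.098)[:,:2],"pump head",plane(C,[[172,206]],.114)[:,:2])
a=cv2.resize(im[120:240,140:240],None,fx=4,fy=4,interpolation=2); b=cv2.resize(im[120:240,340:440],None,fx=4,fy=4,interpolation=2)
cv2.imwrite("pics/crop1.png",np.hstack([a,b]))
E
```

```text
dish [300.5 211. ] [462.  -69.3  54.1  51.8 -89.4]
dish [238.5 206.4] [471.9  90.2  69.8  69.   45.8]
dish [241.1 149.6] [621.9  86.4 105.7  56.9  -6.6]
dish [302.2 144.3] [638.1 -73.2  95.7  70.9 -12.2]
green [167.5 144.6] [622.2 270.2  88.3  43.   65.7]
yellow [376.6 216.8] [ 443.5 -254.9   90.6   57.3  -49.2]
tumbler rim guess [[ 0.62584183 -0.24609448]] pump head [[0.4578487  0.23896709]]
```

View pics/crop1.png

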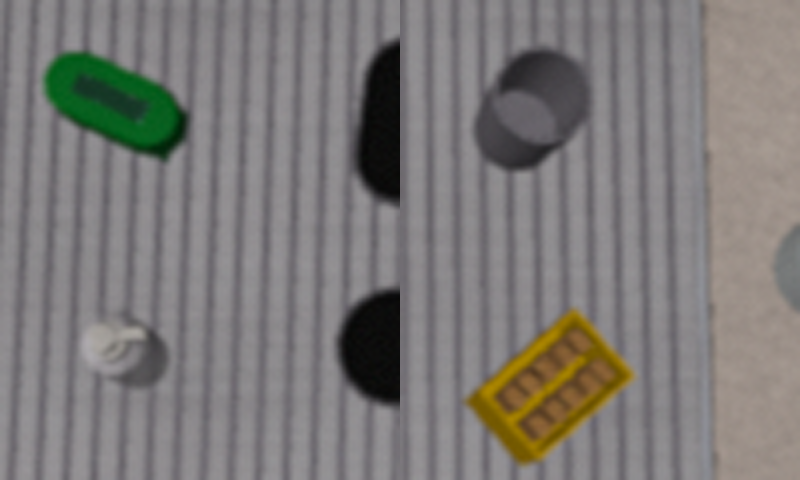

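The crop confirms it: the steel tumbler's rim centre is at top px ~(376,144). The clear/white pump is at ~(168,206) with its spout pointing image-right (−y). Moving above the tumbler.

```bash
cat >> h.py <<'E'
def psi(s): return (-np.arctan2(*Ro.from_quat(s["eef_rot"]).as_matrix()[1::-1,1][::-1]) if 0 else np.arctan2(*Ro.from_quat(s["eef_rot"]).as_matrix()[[1,0],0]))
def todo(x,y,z,yaw=None):
    "shift in tool axes (cm) with present orientation, plus roll to bring tool x to yaw (mod pi)"
    s=env.state(); R=Ro.from_quat(s["eef_rot"]).as_matrix()
    d=R.T@(np.array([x,y,z])-s["tool_pos"])*100; r=None
    if yaw is not None: r=round(float((psi(s)-yaw+np.pi/2)%np.pi-np.pi/2),3)
    print("now",np.round(s["tool_pos"],4),"psi",round(float(psi(s)),3),"q1,q6",np.round([s["joint_positions"][0],s["joint_positions"][5]],2),"-> cm",d.round(2),"roll",r)
def shot(name):
    s=env.state(); im=env.grab_frame("wrist")[:,:,::-1].copy(); cv2.imwrite(f"pics/{name}.png",im); np.save("pics/last.npy",np.r_[s["eef_rot"],s["tool_pos"]]); return im,cam("wrist",s)
E
python3 -m pendant '{"travel":[[3.25,-1.08,0],[3.25,-1.08,0],[3.25,-1.08,0],[3.25,-1.08,0],[3.25,-1.08,0],[3.25,-1.08,0],[3.25,-1.08,0],[3.25,-1.08,0],[3.25,-1.08,0],[3.25,-1.08,0],[3.25,-1.08,0],[3.25,-1.08,0],[3.25,-1.08,0],[3.25,-1.08,0],[3.25,-1.08,0],[3.25,-1.08,0],[0,0,0],[0,0,0],[0,0,0]],"roll":[0,0,0,0,0,0,0,0,0,0,0,0,0,0,0,0,0,0,0],"gripper":[1,1,1,1,1,1,1,1,1,1,1,1,1,1,1,1,1,1,1]}'
python3 - <<'E'
from h import *
im,C=shot("w1"); todo(.6258,-.246,.3)
E
```

```text
time: 1.68
tool_pos: [0.6258, -0.2464, 0.3032]
eef_rot: [0.988, 0.156, -0.001, -0.0]
force: [-0.8, 0.1, -0.2]
opening: 1.0
grip_force: 0.0
now [ 0.6254 -0.2469  0.3035] psi 0.312 q1,q6 [-0.38  2.45] -> cm [ 0.07 -0.08  0.35] roll None
```

View pics/w1.png

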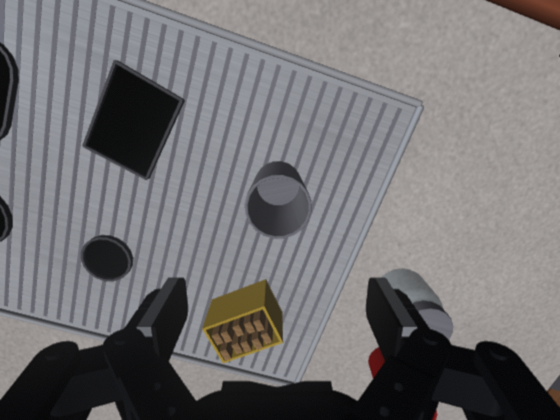

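Wrist view: tumbler rim ellipse about x 247–311, y 176–238 (centre ~(279,207)); rectangular dish (133,120), small round dish (107,258), tub (243,325), jar and red cup right of the tray.

```bash
python3 - <<'E'
from h import *
im=cv2.imread("pics/w1.png"); L=np.load("pics/last.npy"); C=cam("wrist",dict(eef_rot=L[:4],tool_pos=L[4:]))
P=plane(C,[[279,207],[247,207],[311,207],[279,176],[279,238]],.098)[:,:2]; print(P.round(4).tolist(),np.linalg.norm(P[1]-P[2]),np.linalg.norm(P[3]-P[4]))
v=im.max(2); m=(v<40); m[275:]=0
for b in blobs(m,500): print("dish",b.mean(0).round(),rect(C,b,.010))
hsv=cv2.cvtColor(im,cv2.COLOR_BGR2HSV)
todo(*P[0],.2)
E
```

```text
[[0.6222, -0.2491], [0.6132, -0.2213], [0.6313, -0.2769], [0.6496, -0.2402], [0.5929, -0.2587]] 0.05853450394888196 0.05960373546611305
dish [105. 258.] [462.7 -67.7  54.9  48.3 -72. ]
dish [131. 121.] [637.6 -72.3  96.2  71.9 -12.1]
now [ 0.6254 -0.2469  0.3035] psi 0.312 q1,q6 [-0.38  2.45] -> cm [-0.35  0.11 10.35] roll None
```

```bash
python3 -m pendant '{"travel":[[-0.35,0.1,0],[0,0,2.5],[0,0,2.5],[0,0,2.5],[0,0,2.5],[0,0,2.5],[0,0,2.5],[0,0,1.5],[0,0,1.5],[0,0,0.9],[0,0,0],[0,0,0],[0,0,0],[0,0,0],[0,0,0],[0,0,0],[0,0,0],[0,0,0],[0,0,0]],"roll":[0,0,0,0,0,0,0,0,0,0,0,0,0,0,0,0,0,0,0],"gripper":[1,1,1,1,1,1,1,1,1,1,1,1,0,0,0,0,0,0,0]}'
python3 -m pendant '{"travel":[[0,0,0],[0,0,0],[0,0,0],[0,0,0],[0,0,0],[0,0,0],[0,0,0],[0,0,0],[0,0,0],[0,0,0],[0,0,0],[0,0,0]],"roll":[0,0,0,0,0,0,0,0,0,0,0,0],"gripper":[0,0,0,0,0,0,0,0,0,0,0,0]}'
```

```text
time: 3.32
tool_pos: [0.624, -0.2487, 0.1169]
eef_rot: [0.988, 0.156, 0.001, 0.001]
force: [-1.1, 0.6, 5.9]
opening: 0.705
grip_force: 62.1
time: 4.32
tool_pos: [0.6241, -0.2487, 0.117]
eef_rot: [0.988, 0.156, 0.001, 0.001]
force: [-1.4, 0.9, 5.4]
opening: 0.704
grip_force: 62.1
```

```bash
python3 -m pendant '{"travel":[[0,0,-0.5],[0,0,-1.5],[0,0,-2],[0,0,-2],[0,0,-2],[0,0,-2],[0,0,0],[0,0,0]],"roll":[0,0,0,0,0,0,0,0],"gripper":[0,0,0,0,0,0,0,0]}'
python3 - <<'E'
from h import *
todo(.474,.0905,.215)
E
```

```text
time: 4.98
tool_pos: [0.6241, -0.2488, 0.2166]
eef_rot: [0.988, 0.156, 0.001, 0.001]
force: [-0.6, 0.2, -1.6]
opening: 0.7
grip_force: 62.9
now [ 0.6241 -0.2488  0.2166] psi 0.313 q1,q6 [-0.38  2.45] -> cm [ -3.84 -36.9    0.07] roll None
```

```bash
python3 -m pendant '{"travel":[[-0.15,-1.4,0],[-0.26,-2.5,0],[-0.26,-2.5,0],[-0.26,-2.5,0],[-0.26,-2.5,0],[-0.26,-2.5,0],[-0.26,-2.5,0],[-0.26,-2.5,0],[-0.26,-2.5,0],[-0.26,-2.5,0],[-0.26,-2.5,0],[-0.26,-2.5,0],[-0.26,-2.5,0],[-0.26,-2.5,0],[-0.26,-2.5,0],[-0.1,-0.5,0],[0,0,0],[0,0,0],[0,0,0]],"roll":[0,0,0,0,0,0,0,0,0,0,0,0,0,0,0,0,0,0,0],"gripper":[0,0,0,0,0,0,0,0,0,0,0,0,0,0,0,0,0,0,0]}'
python3 - <<'E'
from h import *
im,C=shot("w2"); todo(.474,.0905,.215)
for n,z in (("large",.014),): print([proj(C,[.472+.039*np.cos(a),.090+.039*np.sin(a),z]).round() for a in (0,1.57,3.14,4.71)])
E
```

```text
time: 6.57
tool_pos: [0.4728, 0.0899, 0.2144]
eef_rot: [0.988, 0.155, -0.0, 0.0]
force: [0.6, -0.0, -1.5]
opening: 0.704
grip_force: 63.1
now [0.4729 0.0898 0.2146] psi 0.312 q1,q6 [0.19 3.02] -> cm [ 0.12 -0.03 -0.04] roll None
[array([291., 164.]), array([235., 192.]), array([264., 243.]), array([318., 218.])]
```

View pics/w2.png

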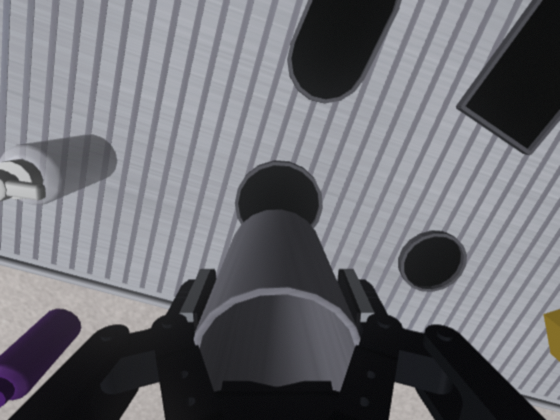

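The tumbler hangs upright; the large dish appears at x 236–321, top y 161, matching its projected outline. Lowering.

```bash
python3 -m pendant '{"travel":[[0.1,0,1],[0,0,2],[0,0,2],[0,0,2],[0,0,1],[0,0,0.6],[0,0,0.3],[0,0,0.2],[0,0,0.1],[0,0,0.1],[0,0,0]],"roll":[0,0,0,0,0,0,0,0,0,0,0],"gripper":[0,0,0,0,0,0,0,0,0,0,0]}'

```

```text
time: 7.53
tool_pos: [0.4741, 0.091, 0.1224]
eef_rot: [0.988, 0.156, 0.001, -0.0]
force: [0.6, 0.1, -1.6]
opening: 0.706
grip_force: 63.1
```

```bash
python3 -m pendant '{"travel":[[0,0,0.1],[0,0,0.1],[0,0,0.05],[0,0,0],[0,0,0]],"roll":[0,0,0,0,0],"gripper":[0,0,0,0,0]}'

```

```text
time: 7.95
tool_pos: [0.4739, 0.0911, 0.1199]
eef_rot: [0.988, 0.156, 0.0, -0.0]
force: [-0.8, -0.3, 4.1]
opening: 0.708
grip_force: 63.0
```

```bash
python3 -m pendant '{"travel":[[0,0,0],[0,0,0],[0,0,0],[0,0,0],[0,0,0],[0,0,0],[0,0,-0.5],[0,0,-1.5],[0,0,-3],[0,0,-3],[0,0,-3],[0,0,-3],[0,0,-3],[0,0,-1],[0,0,0],[0,0,0]],"roll":[0,0,0,0,0,0,0,0,0,0,0,0,0,0,0,0],"gripper":[1,1,1,1,1,1,1,1,1,1,1,1,1,1,1,1]}'
python3 - <<'E'
from h import *
im,C=shot("w3"); todo(.46,.235,.3,0)
E
```

```text
time: 9.28
tool_pos: [0.4737, 0.091, 0.2994]
eef_rot: [0.988, 0.156, 0.0, -0.0]
force: [0.2, 0.3, 0.9]
opening: 1.001
grip_force: 0.0
now [0.4731 0.0908 0.2983] psi 0.313 q1,q6 [0.19 3.02] -> cm [  3.19 -14.12  -0.17] roll 0.313
```

View pics/w3.png

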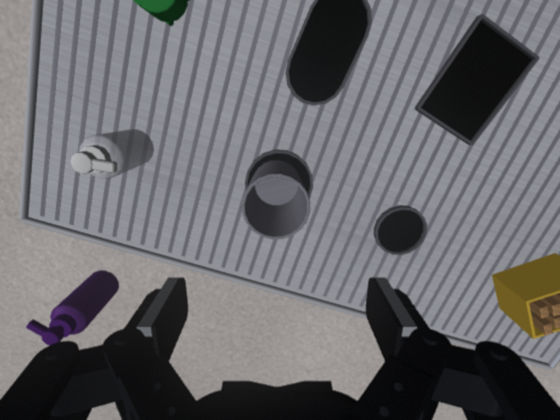

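The tumbler stands in its dish (rim centre ~(276,206)). Pump head disc is ~(81,161) with the spout tip ~(116,167).

```bash
python3 - <<'E'
from h import *
L=np.load("pics/last.npy"); C=cam("wrist",dict(eef_rot=L[:4],tool_pos=L[4:]))
P=plane(C,[[81,161],[116,167]],.113)[:,:2]; d=P[1]-P[0]; a=np.arctan2(d[1],d[0]); print(P.round(4).tolist(),np.linalg.norm(d),a,"yaw",a+np.pi)
todo(*P[0],.3,a+np.pi)
r=plane(C,[[276,206],[244,206],[309,206]],.101); print("tumbler rim",r[:,:2].round(4).tolist())
E
```

```text
[[0.464, 0.2554], [0.4679, 0.2276]] 0.028052161814112252 -1.4332386471832412 yaw 1.7083540064065519
now [0.4731 0.0908 0.2983] psi 0.313 q1,q6 [0.19 3.02] -> cm [  4.2  -15.94  -0.17] roll -1.396
tumbler rim [[0.4728, 0.0918], [0.464, 0.119], [0.4818, 0.0639]]
```

```bash
python3 -m pendant '{"travel":[[0.6,-2.3,0],[0.7,-2.6,0],[0.7,-2.6,0],[0.7,-2.6,0],[0.7,-2.6,0],[0.6,-2.3,0],[0,0,0],[0,0,0],[0,0,0],[0,0,0],[0,0,0],[0,0,0],[0,0,0],[0,0,0],[0,0,0],[0,0,0],[0,0,0],[0,0,0],[0,0,0],[0,0,0]],"roll":[0,0,0,0,0,0,-0.117,-0.117,-0.117,-0.117,-0.117,-0.117,-0.117,-0.117,-0.117,-0.117,-0.117,-0.11,0,0],"gripper":[1,1,1,1,1,1,1,1,1,1,1,1,1,1,1,1,1,1,1,1]}'
python3 - <<'E'
from h import *
im,C=shot("w4"); todo(.464,.25,.3)
cv2.imwrite("pics/w4c.png",cv2.resize(im[100:300,180:380],None,fx=3,fy=3,interpolation=2))
E
```

```text
time: 11.0
tool_pos: [0.48, 0.2008, 0.3003]
eef_rot: [0.633, 0.774, 0.009, -0.018]
force: [-0.1, -0.1, 1.4]
opening: 0.999
grip_force: 0.0
now [0.4799 0.2008 0.3004] psi 1.771 q1,q6 [0.38 1.75] -> cm [ 5.13 -0.58  0.25] roll None
```

View pics/w4c.png

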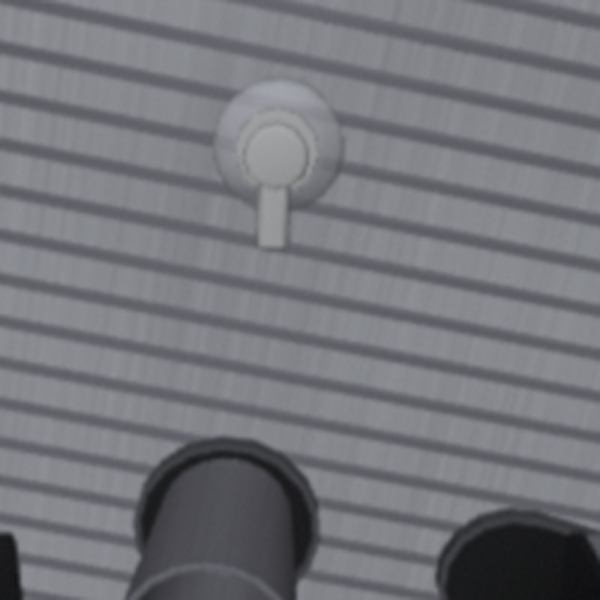

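The pump's head centre is at crop (277,155) with the spout pointing down the image. The last joint ran into its limit during the shift, so I'm checking the tool's tilt.

```bash
python3 -m pendant '{"travel":[[0,0,0],[0,0,0],[0,0,0]],"roll":[0,0,0],"gripper":[1,1,1]}'
python3 - <<'E'
from h import *
s=env.state(); print(Ro.from_quat(s["eef_rot"]).as_matrix().round(4), np.round(s["joint_positions"],3))
L=np.load("pics/last.npy"); C=cam("wrist",dict(eef_rot=L[:4],tool_pos=L[4:]))
f=lambda u,v:(180+u/3,100+v/3)
P=plane(C,[f(277,155),f(272,246)],.1135)[:,:2]; d=P[1]-P[0]; print(P.round(4).tolist(),np.linalg.norm(d),np.arctan2(d[1],d[0]))
Q=plane(C,[f(278,140)],.084)[:,:2];print("body top circle",Q.round(4))
todo(*P[0],.3,np.arctan2(d[1],d[0])+np.pi)
E
```

```text
time: 11.3
tool_pos: [0.4799, 0.2009, 0.3007]
eef_rot: [0.632, 0.775, 0.01, -0.017]
force: [0.5, 0.4, 0.1]
opening: 0.998
grip_force: 0.0
[[-0.2012  0.9794 -0.015 ]
 [ 0.9788  0.2017  0.0369]
 [ 0.0391 -0.0072 -0.9992]] [ 0.377  0.165 -0.245  1.161  0.04   1.745]
[[0.4634, 0.2554], [0.467, 0.2307]] 0.02499240437274221 -1.429370282247461
body top circle [[0.4628 0.2569]]
now [0.4799 0.2009 0.3007] psi 1.774 q1,q6 [0.38 1.74] -> cm [ 5.67 -0.51  0.29] roll 0.061
```

The tool has a 2.3° tilt about the closing axis. That does no harm if I don't roll between grasp and place, so I'm taking the pump as it is.

```bash
python3 -m pendant '{"travel":[[1.2,-0.1,0],[1.2,-0.1,0],[1.2,-0.1,0],[1.2,-0.06,0],[0,0,2.5],[0,0,2.5],[0,0,2.5],[0,0,2.5],[0,0,2],[0,0,2],[0,0,1],[0,0,0],[0,0,0]],"roll":[0,0,0,0,0,0,0,0,0,0,0,0,0],"gripper":[1,1,1,1,1,1,1,1,1,1,1,1,1]}'
python3 - <<'E'
from h import *
todo(.464,.254,.121); s=env.state(); print(Ro.from_quat(s["eef_rot"]).as_matrix()[:,2].round(4))
E
```

```text
time: 12.38
tool_pos: [0.4641, 0.2532, 0.1528]
eef_rot: [0.631, 0.775, 0.009, -0.018]
force: [0.3, 0.4, 0.4]
opening: 0.998
grip_force: 0.0
now [0.4641 0.2532 0.1528] psi 1.775 q1,q6 [0.48 1.85] -> cm [-0.05  0.03  3.18] roll None
[-0.0155  0.0365 -0.9992]
```

```bash
python3 -m pendant '{"travel":[[0,0,1.2],[0,0,1],[0,0,0.7],[0,0,0.3],[0,0,0],[0,0,0],[0,0,0],[0,0,0],[0,0,0],[0,0,0],[0,0,0],[0,0,0],[0,0,0],[0,0,0],[0,0,0],[0,0,0]],"roll":[0,0,0,0,0,0,0,0,0,0,0,0,0,0,0,0],"gripper":[1,1,1,1,1,0,0,0,0,0,0,0,0,0,0,0]}'
```

```text
time: 13.72
tool_pos: [0.4642, 0.2539, 0.1215]
eef_rot: [0.631, 0.775, 0.01, -0.017]
force: [-1.9, -0.6, 5.4]
opening: 0.452
grip_force: 60.2
```

```bash
python3 -m pendant '{"travel":[[0,0,-0.3],[0,0,-0.7],[0,0,-2],[0,0,-2.5],[0,0,-2.5],[0,0,-2],[0,0,-1],[0,0,0],[0,0,0]],"roll":[0,0,0,0,0,0,0,0,0],"gripper":[0,0,0,0,0,0,0,0,0]}'
python3 - <<'E'
from h import *
s=env.state(); R=Ro.from_quat(s["eef_rot"]).as_matrix(); print(R[:,2].round(4)); todo(.464,-.066,.2445)
E
```

```text
time: 14.47
tool_pos: [0.4656, 0.2497, 0.2306]
eef_rot: [0.631, 0.775, 0.01, -0.017]
force: [-0.5, -0.4, -1.0]
opening: 0.456
grip_force: 60.3
[-0.0144  0.037  -0.9992]
now [0.4656 0.2497 0.2306] psi 1.775 q1,q6 [0.47 1.84] -> cm [-30.81  -6.56  -2.56] roll None
```

```bash
python3 - <<'E'
from h import *
todo(.4655,-.075,.26)
E

```

```text
now [0.4656 0.2497 0.2306] psi 1.775 q1,q6 [0.47 1.84] -> cm [-31.66  -6.61  -4.14] roll None
```

```bash
python3 -m pendant '{"travel":[[0,0,-2.1],[0,0,-2],[-1.5,-0.31,0],[-2.3,-0.48,0],[-2.3,-0.48,0],[-2.3,-0.48,0],[-2.3,-0.48,0],[-2.3,-0.48,0],[-2.3,-0.48,0],[-2.3,-0.48,0],[-2.3,-0.48,0],[-2.3,-0.48,0],[-2.3,-0.48,0],[-2.3,-0.48,0],[-2.3,-0.48,0],[-2.3,-0.48,0],[-0.26,-0.06,0],[0,0,0],[0,0,0]],"roll":[0,0,0,0,0,0,0,0,0,0,0,0,0,0,0,0,0,0,0],"gripper":[0,0,0,0,0,0,0,0,0,0,0,0,0,0,0,0,0,0,0]}'
python3 - <<'E'
from h import *
im,C=shot("w5"); todo(.4655,-.075,.26)
s=env.state(); print(Ro.from_quat(s["eef_rot"]).as_matrix()[:,2].round(4))
m=im.max(2)<40; m[330:]=0
for b in blobs(m,300): print(b.min(0),b.max(0),rect(C,b,.011))
E
```

```text
time: 16.05
tool_pos: [0.4647, -0.0747, 0.2585]
eef_rot: [0.632, 0.775, 0.009, -0.019]
force: [0.1, 0.4, -2.0]
opening: 0.451
grip_force: 60.4
now [ 0.4649 -0.0743  0.2588] psi 1.775 q1,q6 [-0.18  1.19] -> cm [-0.07  0.04 -0.12] roll None
[-0.0167  0.0376 -0.9992]
[316 266] [426 329] [ 583.7 -194.8  155.1   64.9  -19.6]
[128 266] [237 329] [ 397.8 -234.2  156.5   64.9   43.3]
[385 187] [493 275] [639.7 -74.1  94.4  71.  -12. ]
[252 172] [304 221] [462.7 -70.2  54.4  52.5  10.4]
[426  26] [537 111] [623.4  86.6 107.5  58.   -6.4]
[285   4] [364  73] [470.1  76.1  71.9  44.7  -9.8]
```

View pics/w5.png

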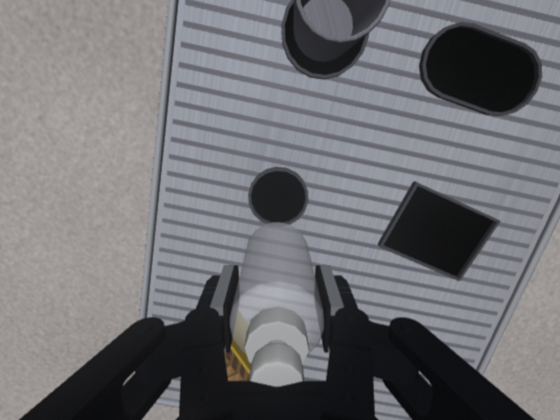

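The pump hangs upright above the small dish (dish centre (278,196)); the dish measures at (0.4627, −0.070). Lowering with a −1.7 mm trim.

```bash
python3 -m pendant '{"travel":[[-0.15,0.1,1],[0,0,2.5],[0,0,2.5],[0,0,2.5],[0,0,2],[0,0,1.2],[0,0,0.6],[0,0,0.3],[0,0,0.2],[0,0,0.2],[0,0,0.1],[0,0,0]],"roll":[0,0,0,0,0,0,0,0,0,0,0,0],"gripper":[0,0,0,0,0,0,0,0,0,0,0,0]}'

```

```text
time: 17.1
tool_pos: [0.4652, -0.0714, 0.1292]
eef_rot: [0.631, 0.775, 0.01, -0.017]
force: [0.5, -0.6, -0.7]
opening: 0.45
grip_force: 60.4
```

```bash
python3 -m pendant '{"travel":[[0,-0.1,0.2],[0,0,0.1],[0,0,0.1],[0,0,0.08],[0,0,0],[0,0,0]],"roll":[0,0,0,0,0,0],"gripper":[0,0,0,0,0,0]}'

```

```text
time: 17.6
tool_pos: [0.4638, -0.0715, 0.1245]
eef_rot: [0.631, 0.775, 0.01, -0.017]
force: [-1.2, 0.9, 5.0]
opening: 0.455
grip_force: 61.0
```

```bash
python3 -m pendant '{"travel":[[0,0,0],[0,0,0],[0,0,0],[0,0,0],[0,0,0],[0,0,0],[0,0,-0.5],[0,0,-1.5],[0,0,-3],[0,0,-3],[0,0,-3],[0,0,-3],[0,0,-3],[0,0,-1],[0,0,0],[0,0,0]],"roll":[0,0,0,0,0,0,0,0,0,0,0,0,0,0,0,0],"gripper":[1,1,1,1,1,1,1,1,1,1,1,1,1,1,1,1]}'
python3 - <<'E'
from h import *
im,C=shot("w6"); todo(.4435,-.255,.30,np.radians(-49.2))
E
```

```text
time: 18.93
tool_pos: [0.4665, -0.0781, 0.3039]
eef_rot: [0.631, 0.775, 0.01, -0.017]
force: [0.4, -0.1, -0.0]
opening: 1.001
grip_force: 0.0
now [ 0.4659 -0.078   0.3028] psi 1.775 q1,q6 [-0.18  1.18] -> cm [-16.88  -5.78  -0.34] roll -0.508
```

View pics/w6.png

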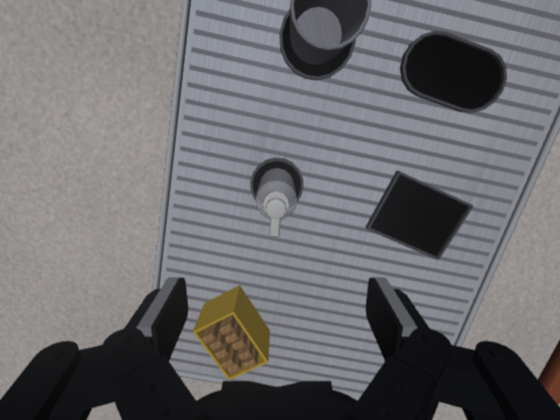

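The pump stands in the small dish (276,185). Next is the tub at (232,335).

```bash
python3 -m pendant '{"travel":[[-1.5,-0.52,0],[-2.2,-0.75,0],[-2.2,-0.75,0],[-2.2,-0.75,0],[-2.2,-0.75,0],[-2.2,-0.75,0],[-2.2,-0.75,0],[-2.2,-0.76,0],[0,0,0],[0,0,0],[0,0,0],[0,0,0],[0,0,0],[0,0,0],[0,0,0]],"roll":[0,0,0,0,0,0,0,0,-0.102,-0.102,-0.102,-0.102,-0.1,0,0],"gripper":[1,1,1,1,1,1,1,1,1,1,1,1,1,1,1]}'
python3 - <<'E'
from h import *
im,C=shot("w7"); hsv=cv2.cvtColor(im,cv2.COLOR_BGR2HSV)
m=cv2.inRange(hsv,(20,120,130),(35,255,255)); 
for t in (100,130,160,190):
    m=cv2.inRange(hsv,(20,120,t),(35,255,255))
    for b in blobs(m>0,300): print(t,b.min(0),b.max(0),rect(C,b,.066))
cv2.imwrite("pics/w7c.png",cv2.resize(im[120:300,190:390],None,fx=3,fy=3,interpolation=2))
s=env.state(); print(Ro.from_quat(s["eef_rot"]).as_matrix()[:,2].round(4)); todo(.4435,-.255,.30,np.radians(-49.2))
E
```

```text
time: 20.23
tool_pos: [0.4433, -0.2547, 0.296]
eef_rot: [0.418, 0.908, 0.014, -0.016]
force: [-0.1, 0.3, 0.1]
opening: 1.002
grip_force: 0.0
100 [244 165] [300 249] [ 444.4 -258.    87.3   55.4  -48.5]
130 [244 174] [300 249] [ 447.1 -260.9   78.7   55.3  -49. ]
[-0.017   0.038  -0.9991]
now [ 0.4434 -0.2548  0.2963] psi 2.28 q1,q6 [-0.53  0.33] -> cm [-0.01 -0.   -0.37] roll -0.003
```

View pics/w7c.png

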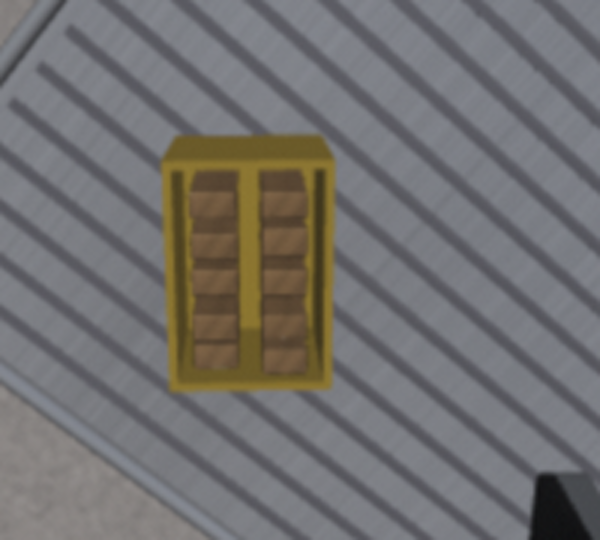

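The tub is seen square to the tool, rim from crop (163,158) to (332,390); its centre is (0.447, −0.261), yaw −49°.

```bash
python3 - <<'E'
from h import *
todo(.448,-.263,.090)
E
```

```text
now [ 0.4434 -0.2548  0.2963] psi 2.28 q1,q6 [-0.53  0.33] -> cm [-1.75 -0.43 20.57] roll None
```

```bash
python3 -m pendant '{"travel":[[-0.9,-0.2,0],[-0.85,-0.23,0],[0,0,2.5],[0,0,2.5],[0,0,2.5],[0,0,2.5],[0,0,2.5],[0,0,2.5],[0,0,2],[0,0,1],[0,0,0],[0,0,0]],"roll":[0,0,0,0,0,0,0,0,0,0,0,0],"gripper":[1,1,1,1,1,1,1,1,1,1,1,1]}'
python3 - <<'E'
from h import *
im,C=shot("w8"); todo(.448,-.263,.090)
E
```

```text
time: 21.28
tool_pos: [0.4497, -0.265, 0.1171]
eef_rot: [0.417, 0.909, 0.014, -0.015]
force: [-0.5, 0.6, 0.1]
opening: 0.999
grip_force: 0.0
now [ 0.4502 -0.2653  0.1179] psi 2.282 q1,q6 [-0.54  0.31] -> cm [ 0.22 -0.06  2.8 ] roll None
```

View pics/w8.png

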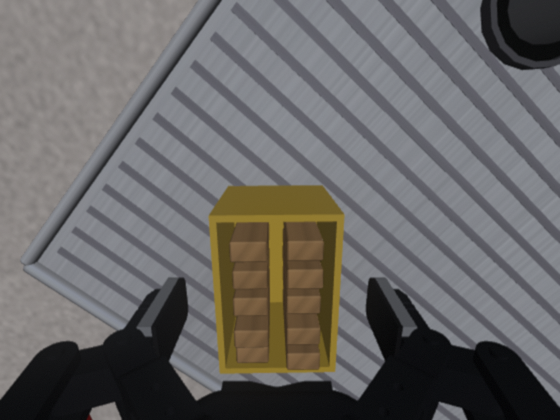

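The tub sits centred between the fingers (rim x 211–343, fingers at 187 and 367). Descending and gripping.

```bash
python3 -m pendant '{"travel":[[0.2,-0.05,0.8],[0,0,1],[0,0,0.6],[0,0,0.3],[0,0,0],[0,0,0],[0,0,0],[0,0,0],[0,0,0],[0,0,0],[0,0,0],[0,0,0],[0,0,0],[0,0,0]],"roll":[0,0,0,0,0,0,0,0,0,0,0,0,0,0],"gripper":[1,1,1,1,1,0,0,0,0,0,0,0,0,0]}'
python3 -m pendant '{"travel":[[0,0,-0.3],[0,0,-0.7],[0,0,-2],[0,0,-3],[0,0,-3],[0,0,-2],[0,0,-1],[0,0,0],[0,0,0]],"roll":[0,0,0,0,0,0,0,0,0],"gripper":[0,0,0,0,0,0,0,0,0]}'
python3 - <<'E'
from h import *
todo(.637,-.0775,.22,np.radians(-12.1)); s=env.state(); print(Ro.from_quat(s["eef_rot"]).as_matrix()[:,2].round(4))
E
```

```text
time: 22.5
tool_pos: [0.4479, -0.2627, 0.0908]
eef_rot: [0.416, 0.909, 0.014, -0.014]
force: [-0.5, 0.5, 4.8]
opening: 0.649
grip_force: 63.8
time: 23.25
tool_pos: [0.4489, -0.2667, 0.2097]
eef_rot: [0.416, 0.909, 0.014, -0.015]
force: [-0.3, 0.0, -2.2]
opening: 0.646
grip_force: 63.8
now [ 0.4489 -0.2667  0.2097] psi 2.283 q1,q6 [-0.55  0.31] -> cm [ 2.07 26.61 -0.62] roll -0.647
[-0.015   0.0368 -0.9992]
```

```bash
python3 -m pendant '{"travel":[[0.12,1.4,0],[0.18,2.3,0],[0.18,2.3,0],[0.18,2.3,0],[0.18,2.3,0],[0.18,2.3,0],[0.18,2.3,0],[0.18,2.3,0],[0.18,2.3,0],[0.18,2.3,0],[0.18,2.3,0],[0.18,2.2,0],[0,0,0],[0,0,0],[0,0,0],[0,0,0],[0,0,0],[0,0,0],[0,0,0],[0,0,0]],"roll":[0,0,0,0,0,0,0,0,0,0,0,0,-0.108,-0.108,-0.108,-0.108,-0.108,-0.107,0,0],"gripper":[0,0,0,0,0,0,0,0,0,0,0,0,0,0,0,0,0,0,0,0]}'
python3 - <<'E'
from h import *
im,C=shot("w9"); todo(.637,-.0775,.22,np.radians(-12.1)); s=env.state(); print(Ro.from_quat(s["eef_rot"]).as_matrix()[:,2].round(4))
m=im.max(2)<40; m[330:]=0
for b in blobs(m,300): print(b.min(0),b.max(0),rect(C,b,.011))
E
```

```text
time: 24.92
tool_pos: [0.6358, -0.0771, 0.2121]
eef_rot: [0.107, 0.994, 0.018, -0.011]
force: [0.1, 0.4, -2.4]
opening: 0.645
grip_force: 64.0
now [ 0.6361 -0.0771  0.2126] psi 2.927 q1,q6 [-0.13  0.08] -> cm [-0.08  0.01 -0.75] roll -0.003
[-0.0176  0.0371 -0.9992]
[355 280] [403 329] [766.9  -3.7  77.4  38.1  27.4]
[151 280] [198 329] [ 709.3 -190.9   55.9   47.3  -13.8]
[232 161] [313 200] [609.7 -67.7  70.8  34.9  77.4]
[416  91] [484 213] [621.6  87.6 105.9  57.4  -6.4]
[190   0] [262  31] [478.7 -73.8  53.3  20.4  78.2]
```

View pics/w9.png

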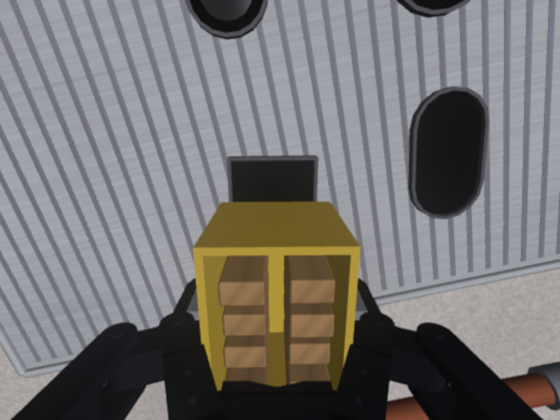

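The tub hangs square over the rectangular dish (visible x 229–317, y 157–200). A rail shows bottom right; I'll work out its place and the final TCP target.

```bash
python3 - <<'E'
from h import *
s=env.state(); R2=Ro.from_quat(s["eef_rot"]).as_matrix()
R1=Ro.from_quat([.416,.909,.014,-.0145]).as_matrix(); T1=np.array([.4479,-.2627,.0908])
p=R1.T@(np.array([.4471,-.2609,.006])-T1); t=np.array([.638,-.0733,.009])-R2@p; print(t)
print("obj down",R2@R1.T@[0,0,-1]); todo(*t)
for z in (.0,.1,.2): print(z,plane(cam("top"),[[303,62]],z)[0])
L=np.load("pics/last.npy"); C=cam("wrist",dict(eef_rot=L[:4],tool_pos=L[4:]))
for z in (.0,.1,.2): print(z,plane(C,[[480,392]],z)[0])
E
```

```text
[ 0.63830214 -0.07561375  0.09379077]
obj down [ 0.0167141   0.01595461 -0.99973301]
now [ 0.6361 -0.0771  0.2126] psi 2.927 q1,q6 [-0.13  0.08] -> cm [-0.49 -0.19 11.87] roll None
0.0 [ 0.86972939 -0.07483574  0.        ]
0.1 [ 0.82511948 -0.06914985  0.1       ]
0.2 [ 0.78050958 -0.06346395  0.2       ]
0.0 [0.91307993 0.11639012 0.        ]
0.1 [0.78680177 0.05391285 0.1       ]
0.2 [ 0.66052362 -0.00856442  0.2       ]
```

```bash
python3 -m pendant '{"travel":[[-0.25,-0.1,0],[-0.24,-0.1,1],[0,0,2.5],[0,0,2.5],[0,0,2.2],[0,0,1.5],[0,0,0.8],[0,0,0.4],[0,0,0.2],[0,0,0],[0,0,0]],"roll":[0,0,0,0,0,0,0,0,0,0,0],"gripper":[0,0,0,0,0,0,0,0,0,0,0]}'
python3 - <<'E'
from h import *
todo(.6383,-.0756,.0938)
E
```

```text
time: 25.88
tool_pos: [0.6404, -0.0763, 0.1042]
eef_rot: [0.106, 0.994, 0.017, -0.008]
force: [0.4, -1.2, -2.9]
opening: 0.644
grip_force: 64.1
now [ 0.6404 -0.0763  0.1042] psi 2.93 q1,q6 [-0.13  0.08] -> cm [ 0.2  -0.01  1.04] roll None
```

```bash
python3 -m pendant '{"travel":[[0.15,0,0.3],[0,0,0.2],[0,0,0.2],[0,0,0.1],[0,0,0.1],[0,0,0.1],[0,0,0.1],[0,0,0],[0,0,0]],"roll":[0,0,0,0,0,0,0,0,0],"gripper":[0,0,0,0,0,0,0,0,0]}'

```

```text
time: 26.63
tool_pos: [0.6383, -0.0755, 0.0943]
eef_rot: [0.106, 0.994, 0.017, -0.009]
force: [-3.1, 0.0, 12.4]
opening: 0.65
grip_force: 65.8
```

```bash
python3 -m pendant '{"travel":[[0,0,0],[0,0,0],[0,0,0],[0,0,0],[0,0,0],[0,0,0],[0,0,-0.5],[0,0,-1.5],[0,0,-3],[0,0,-3],[0,0,-3],[0,0,-3],[0,0,-3],[0,0,-3],[0,0,0],[0,0,0]],"roll":[0,0,0,0,0,0,0,0,0,0,0,0,0,0,0,0],"gripper":[1,1,1,1,1,1,1,1,1,1,1,1,1,1,1,1]}'
python3 - <<'E'
from h import *
im,C=shot("w10"); todo(.622,.262,.30,np.radians(65.7))
hsv=cv2.cvtColor(im,cv2.COLOR_BGR2HSV); m=cv2.inRange(hsv,(20,120,130),(35,255,255))>0
for b in blobs(m,300): print(b.min(0),b.max(0),rect(C,b,.069))
E
```

```text
time: 27.97
tool_pos: [0.6421, -0.083, 0.2949]
eef_rot: [0.106, 0.994, 0.017, -0.007]
force: [-0.1, -0.9, -1.1]
opening: 0.998
grip_force: 0.0
now [ 0.6412 -0.0828  0.2929] psi 2.93 q1,q6 [-0.14  0.07] -> cm [ 9.13 33.31  0.57] roll -1.358
[249 155] [307 234] [638.7 -72.5  79.4  55.3 -12.3]
```

View pics/w10.png

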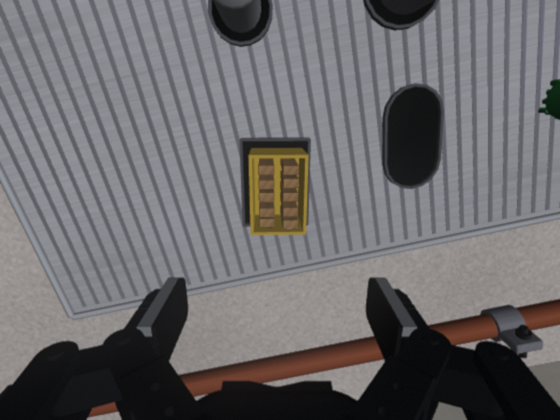

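The tub is in the rectangular dish, centred (278,193) and square. Now to the scrubber.

```bash
python3 -m pendant '{"travel":[[0.4,1.5,0],[0.7,2.6,0],[0.7,2.6,0],[0.7,2.6,0],[0.7,2.6,0],[0.7,2.6,0],[0.7,2.6,0],[0.7,2.6,0],[0.7,2.6,0],[0.7,2.6,0],[0.7,2.6,0],[0.7,2.6,0],[0.7,2.6,0],[0.2,0.6,0],[0,0,0]],"roll":[0,0,0,0,0,0,0,0,0,0,0,0,0,0,0],"gripper":[1,1,1,1,1,1,1,1,1,1,1,1,1,1,1]}'
python3 -m pendant '{"travel":[[0,0,0],[0,0,0],[0,0,0],[0,0,0],[0,0,0],[0,0,0],[0,0,0],[0,0,0],[0,0,0],[0,0,0],[0,0,0],[0,0,0],[0,0,0],[0,0,0]],"roll":[-0.113,-0.113,-0.113,-0.113,-0.113,-0.113,-0.113,-0.113,-0.113,-0.113,-0.113,-0.113,0,0],"gripper":[1,1,1,1,1,1,1,1,1,1,1,1,1,1]}'
python3 - <<'E'
from h import *
im,C=shot("w11"); todo(.622,.262,.30,np.radians(65.7)); s=env.state(); print(Ro.from_quat(s["eef_rot"]).as_matrix()[:,2].round(4))
hsv=cv2.cvtColor(im,cv2.COLOR_BGR2HSV)
for t in (50,80,110,140):
  for b in blobs(cv2.inRange(hsv,(45,120,t),(80,255,255))>0,300): print(t,b.min(0),b.max(0),rect(C,b,.051))
cv2.imwrite("pics/w11c.png",cv2.resize(im[100:320,140:420],None,fx=2.5,fy=2.5,interpolation=2))
E
```

```text
time: 29.27
tool_pos: [0.6217, 0.2639, 0.3032]
eef_rot: [0.104, 0.994, 0.017, -0.011]
force: [-0.0, -0.5, -0.0]
opening: 1.003
grip_force: 0.0
time: 30.43
tool_pos: [0.6228, 0.2605, 0.3043]
eef_rot: [-0.54, 0.842, 0.02, 0.003]
force: [0.0, 0.5, -0.8]
opening: 1.0
grip_force: 0.0
now [0.6229 0.2607 0.3044] psi -2.002 q1,q6 [ 0.38 -0.76] -> cm [-0.07  0.12  0.45] roll -0.007
[-0.0159  0.0362 -0.9992]
50 [252 148] [290 230] [623.6 269.   89.9  39.7  66.2]
80 [252 151] [290 230] [624.2 270.3  87.   39.7  66.2]
```

View pics/w11c.png

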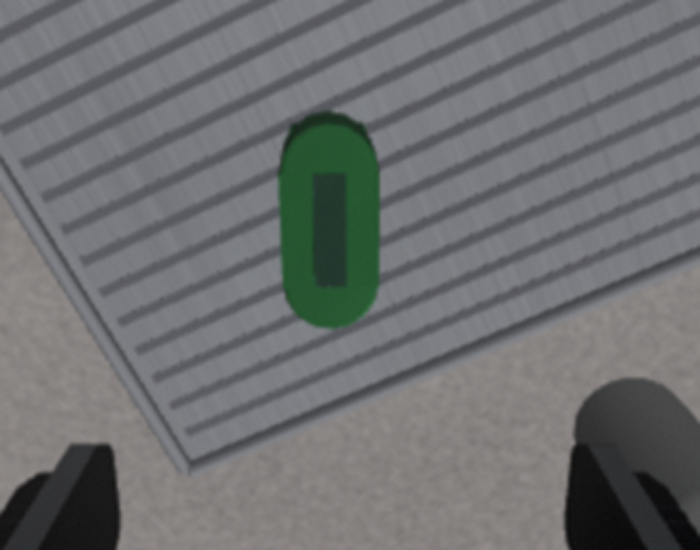

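The scrubber is seen square to the tool (crop 281–379 × 112–328); its centre is ≈(0.6235, 0.2705), yaw 66°.

```bash
python3 - <<'E'
from h import *
todo(.6244,.2685,.088)
E
```

```text
now [0.6229 0.2607 0.3044] psi -2.002 q1,q6 [ 0.38 -0.76] -> cm [-0.21 -0.45 21.65] roll None
```

```bash
python3 -m pendant '{"travel":[[-0.2,-0.45,0],[0,0,2.5],[0,0,2.5],[0,0,2.5],[0,0,2.5],[0,0,2.5],[0,0,2.5],[0,0,2.5],[0,0,1.5],[0,0,0.6],[0,0,0],[0,0,0]],"roll":[-0.015,0,0,0,0,0,0,0,0,0,0,0],"gripper":[1,1,1,1,1,1,1,1,1,1,1,1]}'
python3 - <<'E'
from h import *
im,C=shot("w12"); todo(.6244,.2685,.088)
hsv=cv2.cvtColor(im,cv2.COLOR_BGR2HSV)
for b in blobs(cv2.inRange(hsv,(45,120,80),(80,255,255))>0,300): print(b.min(0),b.max(0),rect(C,b,.051))
E
```

```text
time: 31.48
tool_pos: [0.6255, 0.2687, 0.1095]
eef_rot: [-0.547, 0.837, 0.019, 0.004]
force: [-0.1, -0.3, 0.0]
opening: 0.999
grip_force: 0.0
now [0.626  0.2689 0.1103] psi -1.983 q1,q6 [ 0.39 -0.77] -> cm [0.17 0.07 2.23] roll None
[230 202] [322 364] [623.6 269.8  88.9  41.5  66.1]
```

```bash
python3 -m pendant '{"travel":[[0.15,0.05,0.7],[0,0,0.8],[0,0,0.5],[0,0,0.2],[0,0,0],[0,0,0],[0,0,0],[0,0,0],[0,0,0],[0,0,0],[0,0,0],[0,0,0],[0,0,0],[0,0,0],[0,0,0],[0,0,0]],"roll":[0,0,0,0,0,0,0,0,0,0,0,0,0,0,0,0],"gripper":[1,1,1,1,1,0,0,0,0,0,0,0,0,0,0,0]}'
python3 - <<'E'
from h import *
s=env.state(); np.save("pics/g.npy",np.r_[s["eef_rot"],s["tool_pos"]])
E
python3 -m pendant '{"travel":[[0,0,-0.3],[0,0,-0.7],[0,0,-2],[0,0,-3],[0,0,-3],[0,0,-2],[0,0,-1],[0,0,0],[0,0,0]],"roll":[0,0,0,0,0,0,0,0,0],"gripper":[0,0,0,0,0,0,0,0,0]}'
python3 - <<'E'
from h import *
todo(.6219,.0835,.21,np.radians(-6.5))
E
```

```text
time: 32.87
tool_pos: [0.6243, 0.2685, 0.0878]
eef_rot: [-0.548, 0.837, 0.019, 0.005]
force: [0.5, 0.5, 5.4]
opening: 0.484
grip_force: 62.3
time: 33.62
tool_pos: [0.6252, 0.2638, 0.2065]
eef_rot: [-0.548, 0.837, 0.02, 0.004]
force: [-0.5, -0.1, -2.0]
opening: 0.481
grip_force: 61.7
now [0.6252 0.2638 0.2065] psi -1.983 q1,q6 [ 0.38 -0.77] -> cm [16.63 -6.89 -1.01] roll 1.272
```

```bash
python3 -m pendant '{"travel":[[1.4,-0.6,0],[2.2,-0.9,0],[2.2,-0.9,0],[2.2,-0.9,0],[2.2,-0.9,0],[2.2,-0.9,0],[2.2,-0.9,0],[2.0,-0.9,0],[0,0,0],[0,0,0],[0,0,0],[0,0,0],[0,0,0],[0,0,0],[0,0,0],[0,0,0],[0,0,0],[0,0,0],[0,0,0]],"roll":[0,0,0,0,0,0,0,0,0.115,0.115,0.115,0.115,0.115,0.115,0.115,0.115,0.115,0.115,0.115],"gripper":[0,0,0,0,0,0,0,0,0,0,0,0,0,0,0,0,0,0,0]}'
python3 -m pendant '{"travel":[[0,0,0],[0,0,0]],"roll":[0,0],"gripper":[0,0]}'
python3 - <<'E'
from h import *
im,C=shot("w13")
m=im.max(2)<40; m[330:]=0
for b in blobs(m,300): print(b.min(0),b.max(0),rect(C,b,.011))
G=np.load("pics/g.npy"); R1=Ro.from_quat(G[:4]).as_matrix(); s=env.state(); R2=Ro.from_quat(s["eef_rot"]).as_matrix()
p=R1.T@(np.array([.6236,.2699,.006])-G[4:]); t=np.array([.6222,.0868,.009])-R2@p; print(t,"down",R2@R1.T@[0,0,-1]); todo(*t,np.radians(-6.5-.6))
E
```

```text
time: 35.2
tool_pos: [0.6207, 0.0834, 0.1979]
eef_rot: [0.056, 0.998, 0.017, -0.011]
force: [0.2, 0.5, -0.8]
opening: 0.482
grip_force: 61.5
time: 35.37
tool_pos: [0.6211, 0.0837, 0.1986]
eef_rot: [0.051, 0.998, 0.018, -0.01]
force: [-0.1, 0.5, -0.7]
opening: 0.483
grip_force: 61.5
[328 277] [429 329] [723.4 182.5 102.5  57.5  82.5]
[124 277] [225 329] [697.9 -15.2  96.3  56.6  82.5]
[ 46 198] [133 301] [638.2 -74.2  93.2  69.  -12.1]
[238 154] [305 210] [591.2  87.   59.2  43.3 -87.9]
[202  10] [302  71] [487.9  86.6  71.8  38.8  82.6]
[1 0] [65 68] [471.7 -64.   54.1  30.1 -53.5]
[0.62504101 0.08466372 0.09076196] down [-0.04871076  0.01226112 -0.99873767]
now [0.6213 0.0838 0.199 ] psi 3.039 q1,q6 [0.12 0.22] -> cm [-0.59 -0.25 10.81] roll 0.021
```

View pics/w13.png

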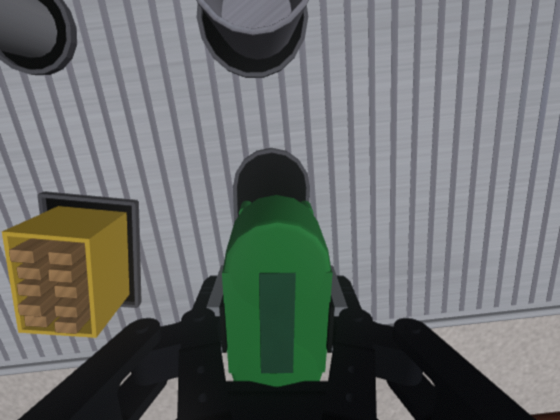

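The scrubber hangs bristles down over the oblong dish (visible x 236–308, top y 150), aligned and pitched ~2.8°. I'll press it gently flat while setting it down.

```bash
python3 -m pendant '{"travel":[[-0.3,-0.12,0],[-0.3,-0.12,1],[0,0,2.5],[0,0,2.5],[0,0,2],[0,0,1],[0,0,0.5],[0,0,0.3],[0,0,0],[0,0,0]],"roll":[0.02,0,0,0,0,0,0,0,0,0],"gripper":[0,0,0,0,0,0,0,0,0,0]}'
python3 - <<'E'
from h import *
todo(.625,.0847,.0908,np.radians(-7.1))
E
```

```text
time: 36.25
tool_pos: [0.6273, 0.0848, 0.1033]
eef_rot: [0.063, 0.998, 0.018, -0.008]
force: [-0.5, -0.2, -0.9]
opening: 0.483
grip_force: 61.5
now [0.6273 0.0848 0.1033] psi 3.016 q1,q6 [0.12 0.24] -> cm [ 0.21 -0.09  1.26] roll -0.001
```

```bash
python3 -m pendant '{"travel":[[0.2,-0.08,0.4],[0,0,0.3],[0,0,0.2],[0,0,0.1],[0,0,0.1],[0,0,0.1],[0,0,0],[0,0,0]],"roll":[0,0,0,0,0,0,0,0],"gripper":[0,0,0,0,0,0,0,0]}'

```

```text
time: 36.92
tool_pos: [0.6241, 0.0847, 0.0922]
eef_rot: [0.063, 0.998, 0.018, -0.008]
force: [-7.1, -0.6, 13.9]
opening: 0.485
grip_force: 63.5
```

```bash
python3 -m pendant '{"travel":[[0,0,0.1],[0,0,0],[0,0,0]],"roll":[0,0,0],"gripper":[0,0,0]}'

```

```text
time: 37.17
tool_pos: [0.6242, 0.0848, 0.0919]
eef_rot: [0.063, 0.998, 0.018, -0.008]
force: [-8.3, -0.6, 18.7]
opening: 0.481
grip_force: 64.1
```

```bash
python3 -m pendant '{"travel":[[0,0,0],[0,0,0],[0,0,0],[0,0,0],[0,0,0],[0,0,0],[0,0,-0.5],[0,0,-1.5],[0,0,-3],[0,0,-3],[0,0,-3],[0,0,-3],[0,0,-3],[0,0,-3],[0,0,0],[0,0,0]],"roll":[0,0,0,0,0,0,0,0,0,0,0,0,0,0,0,0],"gripper":[1,1,1,1,1,1,1,1,1,1,1,1,1,1,1,1]}'
python3 - <<'E'
from h import *
im,C=shot("w14"); hsv=cv2.cvtColor(im,cv2.COLOR_BGR2HSV)
for b in blobs(cv2.inRange(hsv,(45,120,80),(80,255,255))>0,300): print(b.min(0),b.max(0),rect(C,b,.054))
E
```

```text
time: 38.5
tool_pos: [0.6284, 0.0774, 0.2919]
eef_rot: [0.063, 0.998, 0.018, -0.006]
force: [0.3, -0.7, 0.2]
opening: 1.002
grip_force: 0.0
[256 145] [297 231] [621.4  87.8  88.6  41.   -7. ]
```

View pics/w14.png

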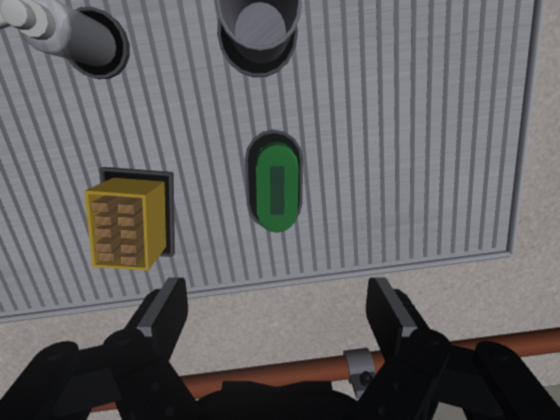

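All four stand in their dishes: pump (95,45), tumbler (258,35), tub (128,230) and scrubber (277,187), which measures (0.621, 0.088), yaw −7°. The dish itself is at (0.622, 0.087), yaw −6.5°. Handing in.

```bash
python3 -c "
from cell import env
print(env.close_job())"
```

```text
the job is handed in; nothing more can be done
None
```

The tumbler, pump dispenser, peg tub and scrubber each stand in their matching dish, and I handed the job in at about 38.5 s; the hand-in returned no verdict.

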